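Proof-pull a glued candle-lid knob and tally the pass

TASK

Prove the glued wooden knob on the candle-jar lid: grip the knob, pull it straight out of the leaning test rig until the pointer stands in the green band, never reaching the red, and keep it there for two seconds. Ease the carriage back down to rest without letting it snap, let go of the knob, and then drop the green token through the neck of the blue tally jar. Leave the orange token, the candle and the paint dish alone, and leave the jar standing where it is.

Things in the scene. Friction and masses are not known exactly. Their poses are not given: they have to be found in the camera images.
- rig: Pull-test rig, fixed: dark steel base plate 190 x 150 x 12 mm with a blue block whose top leans 28 degrees from level towards the rig's own -x (robot) side. Origin under the base; the plate reaches from 90 mm on its -x side to 100 mm on its +x side. A black lamp post 12 mm thick rises at rig x +88, y +62 mm to 330 mm and bends over to the lamp.
- knob (a point): Light-wood knob, 28 mm diameter, 32 mm long, glued by a 22 mm neck to a purple 84 mm lid clamped on a sliding carriage. The point is the knob's centre, 28 mm out from the lid's face, 22 mm out from the tops of the four clips (31 to 47 mm off the axis along x and y). z axis: knob's axis and direction of pull, out of the lid, up and leaning 28 degrees to the rig's -x side; y: level, the rig's y.
- carriage (a joint): Travel in m of the 100 x 100 mm aluminium carriage (with lid and knob) along the knob's z: 0 at rest, stop at 0.045. Springs hold it back with about 4 N + 400 N per m. Its black pointer bar moves over the white scale on the block's rear upper face: in the green band (10 to 14 N) from 0.015 to 0.025, in the red from 0.032. Let go when pulled out, it snaps back.
- jar_mouth (a point): Centre of the mouth of the blue ceramic tally jar, at its rim 125 mm above the table: opening 44 mm in diameter, neck 54 mm outside and 30 mm long, belly 104 mm in diameter. The jar is loose, about 0.8 kg, and empty.
- jar_floor (a point): Centre of the inner floor of the tally jar, 6 mm above the table; z is the jar's axis.
- green_token_center (a point): Centre of the green token (pass), a loose upright wooden cylinder 24 mm in diameter and 30 mm tall, about 20 g, standing on the table; the centre is 15 mm up.
- orange_token_center (a point): Centre of the orange token (fail), the same size, standing on the table. Bystander.
- candle_center (a point): Centre of a decorated purple candle, 82 mm in diameter and 82 mm tall, loose. Bystander.
- dish_center (a point): Centre of a yellow paint dish, 100 x 80 x 32 mm, loose. Bystander.
- lamp (a point): Centre of the underside of the rig's black lamp head (64 x 100 x 22 mm along the rig's x and y), 314 mm above the table, 11 mm behind (+x) the rig's origin. It takes up the space straight above the knob: come in tilted, along the knob's axis.
Mind the look-alikes: they are no part of the job. There is more than one size of the part that bears jar_mouth; the job needs the middle-sized.

How it is judged (in metres and radians):
On the way, in this order (a step that is already met when the one before it is completed fails the run):
1. the knob is gripped and pulled with the pointer in the green band for a second and a half (value of joint carriage between 0.015 and 0.025 m and contact force between the fingers and carriage above 1 N and distance between the grasp point and knob below 0.035 m), for 1.5 s.
2. the carriage is back at rest and the knob is let go (value of joint carriage below 0.003 m and contact force between the fingers and carriage below 0.1 N), for 0.2 s.
3. the green token has gone through the neck into the jar (z of green_token_center in the frame of jar_floor below 0.06 m and horizontal distance between green_token_center and jar_floor below 0.045 m and contact force between the fingers and green_token below 0.1 N), for 0.2 s.
At the end, for the whole second after the job is handed in: The carriage rests within 3 mm of its stop, the green token lies inside the jar below the neck, the jar stands upright within 30 mm of where it was, and the orange token, candle and dish are within 20 mm of their places (value of joint carriage below 0.003 m and z of green_token_center in the frame of jar_floor between 0.005 and 0.06 m and horizontal distance between green_token_center and jar_floor below 0.045 m and angle between jar_floor's own z axis and vertical below 0.1 rad and distance of jar_floor from where it was at the start of the episode below 0.03 m and distance of each of orange_token_center, candle_center, dish_center from where it was at the start of the episode below 0.02 m); the robot touches nothing.
It fails at once if the pointer reaches the red (over-pulled, 0.032 m) (value of joint carriage above 0.032 m).
It fails at once if the carriage snaps back faster than 0.2 m/s (velocity of joint carriage below -0.2 m/s).
It fails at once if the jar is tipped by more than 0.35 rad (angle between jar_floor's own z axis and vertical above 0.35 rad).
It fails at once if the orange token, candle or dish is moved by more than 20 mm (distance of any of orange_token_center, candle_center, dish_center from where it was at the start of the episode above 0.02 m).
It also fails if it takes over 61 s, if anything falls off the work surface, if the arm or the gripper's body presses on something with over 40 N, if the wrist force passes 120 N, or if a joint passes its speed limit or range.

ROBOT

A 6-joint arm with a two-finger parallel gripper is mounted at the origin on the work surface. World frame = base frame: x ahead of the robot, y to its left, z up, the work surface at z = 0. Lengths are in mm, angles in degrees, forces in N, time in s.
With the tool pointing down it reaches from about 300 to 850 mm from the base axis. Payload 4.2 kg.
Tool frame: the origin (TCP) lies at the very end of the fingers, on their centre line; the grasp point (between the pads) lies 19 mm behind it; z points along the fingers, y is the line along which they close (so a half turn about z gives the same grasp; the last joint's range is limited). The gripper opens to 91 mm and grips with 3 to 60 N. Pads are 32 mm wide; open, the fingers measure 118 mm over their backs; the gripper's body (76 mm by 178 mm) begins 60 mm behind the grasp point.
Start: joints at [-76.203, 18.312, 89.639, -0, 72.044, -1.146], TCP at [148.268, -555.572, 213.976] pointing down, gripper open.
Joint ranges: [-177.97, 177.97], [-48.28, 115.42], [12.27, 149.76], [-77.06, 257.06], [2.81, 150.46], [-146.56, 146.56]. Speed limits (degrees/s): [147.25, 147.25, 180, 180, 180, 180].

INTERFACE

Orientations are given as [roll, pitch, yaw] about the fixed x, y, z axes, in that order (R = Rz(yaw) Ry(pitch) Rx(roll)).
In Python, from workcell import env, eyes gives the robot as it stands.
- The arm moves only by the tool send_rows, never from a script. Its argument "targets" is text: rows parted by semicolons, each of 7 numbers parted by spaces: the shift along the tool's x, y, z in m, then the turn, a rotation vector about the tool's x, y, z in degrees, then the opening in per cent of the stroke, from 0 (shut) to 100 (fully open). A call has 1 to 12 rows; each row is the pose to reach, as a shift and turn from the pose commanded when the call began, along the tool's axes at that moment; what a row does not reach only later rows make up. A row lasts 1/12 s, in which the tool goes at most 41.7 mm and 7.16 degrees, less where a joint would pass 70% of its speed; a pose out of reach is approached as far as the arm can. A call with a gripper value outside its range is refused whole. The fingers move at their own pace and stop on an object; "grip_force" is the grip in N (left out, the last holds). Time passes only in rows, so rows that repeat a pose let the fingers close. It gives the time, the measured TCP pose, the force, the opening and the grip force at its end, in the units of the state.
- env.state(): the state, without advancing time (a new reading comes with each control period).
- eyes.grab_frame(name): name is "side" or "top"; returns a dict with "image" (420x560x3 uint8, blue, green, red), "fovy" (degrees; the focal length in pixels is half the picture's height over the tangent of half this angle, whatever the lens; pixels are square), "cx", "cy" (the principal point, pixels), "eye" and "attitude" of the camera in the world. Camera axes: x right, y up, looking along -z (the intrinsics and any distortion apply to the point x, -y, -z); pixel columns grow to the right and rows downward; lengths in mm; the calibration is good to about 2 mm. A picture is of the moment at which its call begins. There is no depth.
- env.job_done(): hands the job in; it is judged then, once.
The state is a dict: "time_s": time; "qpos": joint angles; "qvel": joint speeds; "effort": joint torques, N m; "ee_pos": TCP position; "ee_rot": TCP orientation; "force": force on the tool from outside, world axes, zero at the start; "torque": the same for the moment, N m; "gripper_width": finger opening in mm; "gripper_force": force on a finger pad.
Only numpy, scipy, OpenCV 4.12 (cv2) and the standard library are available. Lean on these libraries where they do the work, as an engineer would, in place of code of your own. Each camera call takes 0.05 s, during which the arm holds its last target. There are 200 camera calls.

## Working session

There is one attempt and no reset: what is moved stays moved. The work goes in short steps, Python scripts to look and compute and a tool call to move; the robot and the scene stay as the last step left them, time stands still between calls to the robot, and variables do not carry over. Pictures are saved under pics/ and viewed, at most 10 in all, crops included, and the job is handed in when it is done.

Besides the shell and the picture viewer there is one more tool, called after "Call:" by a JSON object that holds its "name" and its "arguments", one argument or row to a line. send_rows: Moves the arm, as the interface text tells. Its arguments: {"type":"object","properties":{"targets":{"type":"string"},"grip_force":{"type":"number"}},"required":["targets"]}

```bash
ls; mkdir -p pics; python3 - <<'E'
from workcell import env, eyes
import cv2
for n in("side","top"):
    f=eyes.grab_frame(n); cv2.imwrite(f"pics/{n}0.png",f["image"])
    print(n,{k:v for k,v in f.items() if k!="image"})
print(env.state())
E
```

```text
pics
side {'fovy': 50.32200901387425, 'cx': 276.76148816583134, 'cy': 211.5889729928286, 'eye': array([171.98764293, 768.33741969, 950.84606538]), 'attitude': array([  50.8126398 ,   -0.28183655, -151.51633847])}
top {'fovy': 57.795515974766644, 'cx': 284.9957369626965, 'cy': 212.28694581943114, 'eye': array([ 434.14514204,  -32.17352341, 1362.30737375]), 'attitude': array([  7.55886258,  -0.16766917, -89.75766213])}
{'time_s': 0.1, 'qpos': array([-7.62020251e+01,  1.83490155e+01,  8.96983879e+01, -1.60728699e-04,
        7.20442753e+01, -1.14640890e+00]), 'qvel': array([ 0.12866346, -0.08905725, -0.27224254, -0.04550464,  0.03349626,
        0.00036328]), 'effort': array([ 3.85425528e-04, -4.13331306e+01, -2.32509649e+01,  7.28368247e-02,
        4.21929848e-02, -5.56591385e-05]), 'ee_pos': array([ 148.17095425, -555.12167457,  213.20092265]), 'ee_rot': array([-1.79908337e+02, -1.68144832e-03,  1.49444321e+01]), 'force': array([0.37388286, 0.47242281, 0.29083918]), 'torque': array([ 0.01786993,  0.00866117, -0.04347724]), 'gripper_force': 0.0, 'gripper_width': 90.99079046195024}
```

View pics/side0.png

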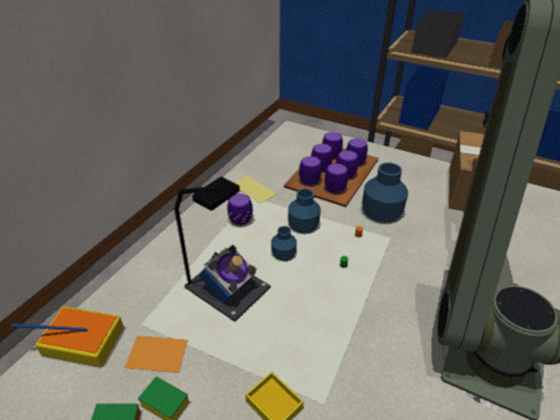

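View pics/top0.png

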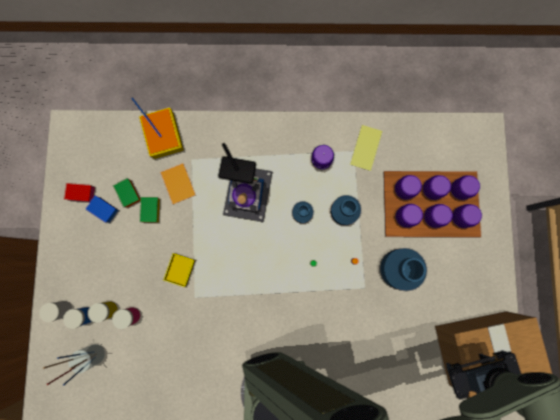

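The side view shows the rig around (228,275), with the lamp at (215,192), the knob near (238,262), three jars at (284,243), (304,212) and (385,192), and the tokens at (344,262) green and (359,231) orange. In the top view the middle jar is at (346,210), with the small one at (303,212) and the large one at (404,269). Green is at (313,263), orange at (354,261), the candle at (323,157) and the dish at (180,270).

```bash
cat > h.py <<'E'
import numpy as np, cv2
from scipy.spatial.transform import Rotation as R
from workcell import env, eyes
class Cam:
    def __init__(s,n):
        f=eyes.grab_frame(n); s.img=f["image"]; s.c=np.array([f["cx"],f["cy"]]); s.eye=f["eye"]
        s.R=R.from_euler("xyz",f["attitude"],degrees=True).as_matrix()
        s.f=s.img.shape[0]/2/np.tan(np.radians(f["fovy"]/2))
    def ray(s,p):
        d=(np.asarray(p,float)-s.c)/s.f; v=s.R@np.array([d[0],-d[1],-1]); return v/np.linalg.norm(v)
    def plane(s,p,z):
        v=s.ray(p); return s.eye+v*(z-s.eye[2])/v[2]
    def proj(s,P):
        q=s.R.T@(np.asarray(P,float)-s.eye); return s.c+s.f*np.array([q[0],-q[1]])/-q[2]
def tri(a,pa,b,pb):
    u,v=a.ray(pa),b.ray(pb); t=np.linalg.lstsq(np.c_[u,-v],b.eye-a.eye,rcond=None)[0]
    A,B=a.eye+t[0]*u,b.eye+t[1]*v; return (A+B)/2,np.linalg.norm(A-B)
def blobs(img,lo,hi,amin=6):
    m=cv2.inRange(cv2.cvtColor(img,cv2.COLOR_BGR2HSV),np.array(lo),np.array(hi))
    n,_,st,ce=cv2.connectedComponentsWithStats(m)
    return [(ce[i].round(1),st[i].tolist()) for i in range(1,n) if st[i][4]>=amin]
E
python3 - <<'E'
from h import *
S,T=Cam("side"),Cam("top")
for n,c in(("side",S),("top",T)):
    for nm,lo,hi in(("green",(50,120,60),(75,255,255)),("orange",(5,160,120),(16,255,255)),("purple",(128,60,40),(155,255,255))):
        for ce,st in blobs(c.img,lo,hi): print(n,nm,ce,st,c.plane(ce,15).round(0)[:2], c.plane(ce,82).round()[:2])
def up(c,x,y,w,h,k): return cv2.resize(c.img[y:y+h,x:x+w],None,fx=k,fy=k,interpolation=cv2.INTER_CUBIC)
a=up(T,215,140,80,90,6); b=up(S,170,170,130,150,4)[:540]
o=np.zeros((600,800,3),np.uint8)
a=up(T,215,150,66,80,6); b=up(S,180,215,100,110,4)
o[:480,:396]=a; o[:440,400:800]=b; cv2.imwrite("pics/rig.png",o)
a=up(T,325,185,45,50,8); b=up(S,280,180,50,60,8)
o[:]=0;o[:400,:360]=a;o[:480,400:800]=b; cv2.imwrite("pics/jar.png",o)
E
```

```text
side green [343.7 259.2] [341, 257, 7, 6, 32] [ 438. -143.] [419. -78.]
side green [162.8 397.1] [139, 377, 48, 41, 1066] [627. 443.] [595. 467.]
side green [115.1 411.6] [92, 404, 46, 16, 671] [695. 518.] [658. 536.]
side orange [346.4 184.1] [310, 156, 67, 48, 485] [ 571. -501.] [ 542. -410.]
side orange [333.5 161. ] [333, 160, 2, 3, 6] [ 671. -619.] [ 635. -520.]
side orange [294.6 181.7] [286, 172, 19, 17, 100] [ 740. -424.] [ 700. -339.]
side orange [322.6 175.3] [322, 173, 2, 6, 9] [ 668. -510.] [ 633. -419.]
side orange [358.7 228.5] [356, 227, 6, 4, 22] [ 447. -294.] [ 428. -218.]
side orange [ 80.1 329.6] [39, 308, 77, 45, 1882] [923. 404.] [869. 430.]
side orange [ 54.2 330.8] [45, 329, 23, 5, 64] [977. 437.] [919. 461.]
side orange [156.4 353.9] [125, 337, 62, 35, 1639] [711. 366.] [672. 395.]
side purple [333.1 161.6] [300, 132, 67, 61, 2498] [ 671. -615.] [ 635. -516.]
side purple [239.4 208.5] [228, 193, 24, 33, 624] [ 833. -197.] [ 785. -128.]
side purple [231.  269.1] [216, 253, 33, 30, 552] [706.  49.] [668. 100.]
side purple [ 54. 326.] [51, 326, 7, 1, 7] [989. 427
[... 199 characters left out ...]
388] [621. 452.] [612. 428.]
top green [313. 263.] [311, 261, 5, 5, 21] [ 434. -134.] [ 434. -129.]
top orange [159.5 131.3] [142, 110, 35, 43, 946] [911. 427.] [887. 404.]
top orange [423.  207.4] [385, 172, 95, 65, 2147] [ 633. -530.] [ 623. -505.]
top orange [354.4 261.3] [352, 259, 6, 5, 12] [ 440. -280.] [ 440. -268.]
top purple [156.8 131.4] [154, 127, 7, 9, 11] [910. 437.] [887. 413.]
top purple [322.3 156.6] [312, 145, 22, 25, 431] [ 818. -170.] [ 799. -164.]
top purple [437.4 186.9] [395, 175, 85, 25, 1515] [ 708. -585.] [ 694. -557.]
top purple [243.8 194.3] [232, 183, 24, 24, 370] [677. 113.] [665. 106.]
top purple [438.8 215.4] [396, 204, 86, 24, 1536] [ 604. -585.] [ 596. -557.]
```

View pics/rig.png

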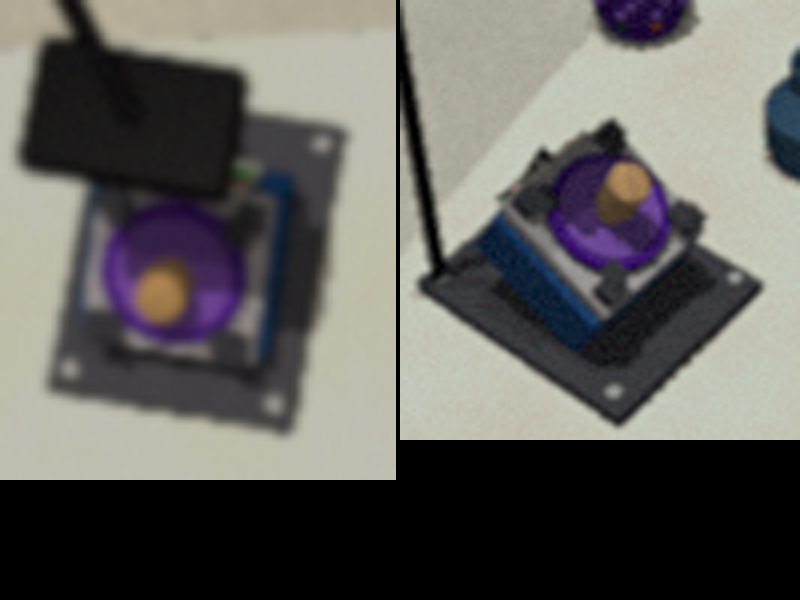

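View pics/jar.png

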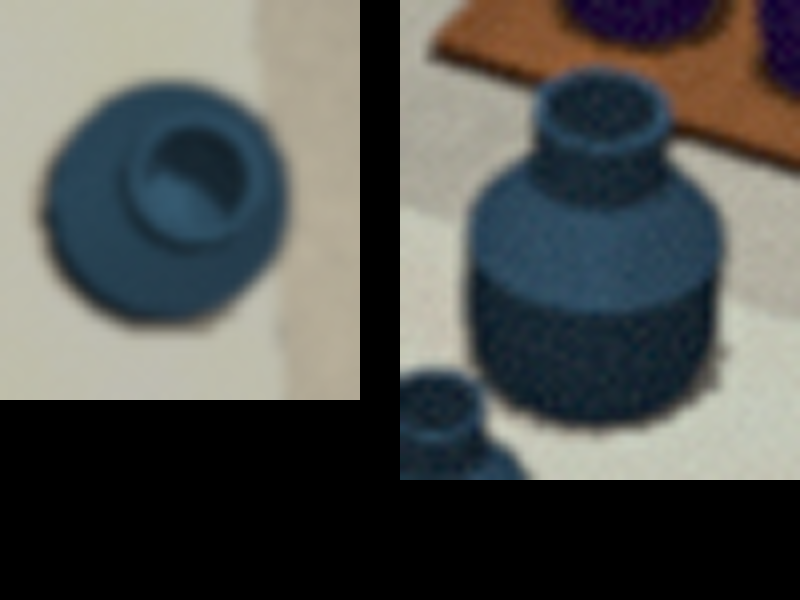

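```bash
python3 - <<'E'
from h import *
S,T=Cam("side"),Cam("top")
t=lambda u,v,x0,y0,k:np.array([x0+(u+.5)/k-.5,y0+(v+.5)/k-.5])
rT=lambda u,v:t(u,v,215,150,6); rS=lambda u,v:t(u-400,v,180,215,4)
for n,a,b,z in(("-x+y",rT(48,390),rS(620,425),12),("-x-y",rT(293,433),rS(762,287),12),("+x-y",rT(345,128),None,12),("+x+y",None,rS(420,285),12),
  ("jar",t(196,178,325,185,8),t(203,110,280,180,8),125),("token",np.array([313,263.]),np.array([343.7,259.2]),25),("orange",[354.4,261.3],[358.7,228.5],25),
  ("knobtip",rT(163,293),rS(628,183),0)):
    print(n,None if a is None else T.plane(a,z).round(1)[:2],None if b is None else S.plane(b,z).round(1)[:2],end=' ')
    if a is not None and b is not None:
        P,e=tri(T,a,S,b); print(P.round(1),round(e,1))
    else: print()
E
```

```text
-x+y [604.  187.8] [600.7 194.3] [604.9 189.1   3.4] 0.5
-x-y [578.9  41.5] [577.6  49.6] [580.7  42.3   2.8] 1.7
+x-y [764.7  12.2] None 
+x+y None [785.1 161.3] 
jar [ 617.5 -245.7] [ 618.  -244.2] [ 618.1 -245.7  123.8] 1.0
token [ 433.8 -133.7] [ 435.2 -133.6] [ 434.4 -133.5   25.3] 1.3
orange [ 440.3 -278.2] [ 444.4 -282.2] [ 441.6 -276.8   30.2] 2.8
knobtip [665.  121.7] [ 7.192e+02 -3.000e-01] [642.7 106.8 132.6] 0.4
```

```bash
cat >> h.py <<'E'
YAW=-9.3
K=np.array([650.2,106.2,118.5])
c,s=np.cos(np.radians(YAW)),np.sin(np.radians(YAW))
AX=np.array([-.4695*c,-.4695*s,.8829])
RK=R.from_euler("xyz",[180,-28,YAW],degrees=True)
if (RK.as_matrix()[:,2]@-AX)<.99: RK=R.from_euler("xyz",[180,28,YAW],degrees=True)
def rel(P,Rt,n=1):
    st=env.state(); r0=R.from_euler("xyz",st["ee_rot"],degrees=True)
    d=r0.inv().apply(np.asarray(P)-st["ee_pos"])/1000; w=(r0.inv()*Rt).as_rotvec(degrees=True)
    print("t",round(st["time_s"],2),"pos",st["ee_pos"].round(1),"rot",st["ee_rot"].round(1),"| shift",d.round(4),"turn",w.round(2),"norm",np.linalg.norm(d).round(3),np.linalg.norm(w).round(1))
E
python3 - <<'E'
from h import *
print(RK.as_matrix().round(3),AX.round(3))
rel(K+AX*100,RK); rel([350,-250,260],RK)
E
```

```text
[[ 0.871 -0.162  0.463]
 [-0.143 -0.987 -0.076]
 [ 0.469  0.    -0.883]] [-0.463  0.076  0.883]
t 0.3 pos [ 148.2 -555.4  213.7] rot [-180.    -0.    14.9] | shift [ 0.6128 -0.5291  0.0072] turn [-5.95 27.58 23.75] norm 0.81 36.9
t 0.3 pos [ 148.2 -555.4  213.7] rot [-180.    -0.    14.9] | shift [ 0.2737 -0.2431 -0.0462] turn [-5.95 27.58 23.75] norm 0.369 36.9
```

Call:
{"name": "send_rows", "arguments": {
  "targets": "0.1 -0.09 -0.04 0 0 0 60;0.2737 -0.2431 -0.046 -2 9 8 60;0.2737 -0.2431 -0.046 -2 9 8 60;0.2737 -0.2431 -0.046 -3 14 12 60;0.2737 -0.2431 -0.046 -4 18 16 60;0.35 -0.31 -0.046 -5.95 27.58 23.75 60;0.45 -0.39 -0.046 -5.95 27.58 23.75 60;0.45 -0.39 -0.046 -5.95 27.58 23.75 60;0.5 -0.43 -0.046 -5.95 27.58 23.75 60;0.5 -0.43 -0.046 -5.95 27.58 23.75 60;0.55 -0.47 -0.04 -5.95 27.58 23.75 60;0.55 -0.47 -0.04 -5.95 27.58 23.75 60"
}}

```text
time_s: 1.3
ee_pos: [427.7, -143.3, 253.3]
ee_rot: [179.9, -28.1, -9.3]
force: [-0.5, -1.8, 0.6]
gripper_width: 55.1
gripper_force: 0.0
```

```bash
python3 - <<'E'
from h import *
rel(K+AX*100,RK)
E
```

```text
t 1.3 pos [ 427.7 -143.3  253.3] rot [179.9 -28.1  -9.3] | shift [ 0.0947 -0.2823  0.1031] turn [ 0.06 -0.13  0.  ] norm 0.315 0.1
```

Call:
{"name": "send_rows", "arguments": {
  "targets": "0.0947 -0.2823 0.1031 0 0 0 60;0.0947 -0.2823 0.1031 0 0 0 60;0.0947 -0.2823 0.1031 0 0 0 60;0.0947 -0.2823 0.1031 0 0 0 60;0.0947 -0.2823 0.1031 0 0 0 60;0.0947 -0.2823 0.1031 0 0 0 60;0.0947 -0.2823 0.1031 0 0 0 60;0.0947 -0.2823 0.1031 0 0 0 60;0.0947 -0.2823 0.1031 0 0 0 60;0.0947 -0.2823 0.1031 0 0 0 60;0.0947 -0.2823 0.1031 0 0 0 60"
}}

```text
time_s: 2.22
ee_pos: [602.5, 111.5, 205.4]
ee_rot: [179.9, -27.9, -9.3]
force: [-0.6, -0.4, 0.1]
gripper_width: 54.8
gripper_force: 0.0
```

```bash
python3 - <<'E'
from h import *
rel(K+AX*100,RK); 
S,T=Cam("side"),Cam("top")
P=env.state()["ee_pos"]
print([ (c.proj(P).round(1),c.proj(K+AX*16).round(1),c.proj(K-AX*28).round(1)) for c in (S,T)])
a=cv2.resize(S.img[180:310,170:290],None,fx=4,fy=4,interpolation=cv2.INTER_CUBIC); b=cv2.resize(T.img[150:240,215:295],None,fx=4,fy=4,interpolation=cv2.INTER_CUBIC)
o=np.zeros((520,800,3),np.uint8);o[:,:480]=a;o[:360,480:]=b;cv2.imwrite("pics/pre.png",o)
E
```

```text
t 2.22 pos [602.5 111.5 205.4] rot [179.9 -27.9  -9.3] | shift [ 0.0016 -0.0024 -0.0008] turn [0.07 0.06 0.02] norm 0.003 0.1
[(array([248.4, 245.7]), array([236.5, 260.5]), array([231.4, 267.5])), (array([237.5, 207.3]), array([241.5, 198.3]), array([243.9, 194.3]))]
```

View pics/pre.png

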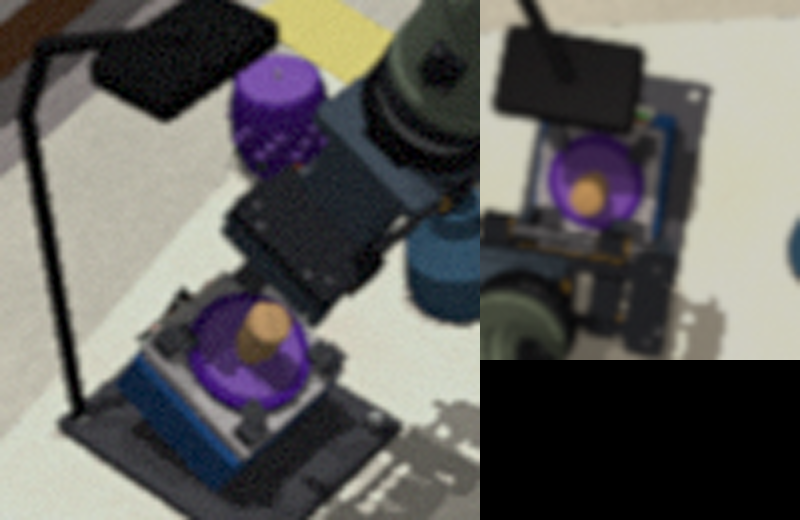

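The knob at (265,320) and the lid in the side crop match my prediction. Top shows the gripper beside the rig, clear of the lamp. I'll check where the fingers project before going in.

```bash
python3 - <<'E'
from h import *
S=Cam("side");st=env.state();r=R.from_euler("xyz",st["ee_rot"],degrees=True)
for n,q in(("tip+y",[0,34,0]),("tip-y",[0,-34,0]),("base+y",[0,34,-79]),("base-y",[0,-34,-79]),("body",[38,89,-79]),("body",[-38,89,-79]),("body",[38,-89,-79]),("body",[-38,-89,-79])):
    p=S.proj(st["ee_pos"]+r.apply(q)); print(n,((p-[170,180])*4).round())
print(((S.proj(K+AX*16)-[170,180])*4).round())
E
```

```text
tip+y [349. 232.]
tip-y [276. 294.]
base+y [396. 170.]
base-y [320. 233.]
body [409.  79.]
body [498. 169.]
body [205. 237.]
body [301. 339.]
[266. 322.]
```

Call:
{"name": "send_rows", "arguments": {
  "targets": "0.0016 -0.0024 0.03 0 0 0 60;0.0016 -0.0024 0.05 0 0 0 60;0.0016 -0.0024 0.065 0 0 0 60;0.0016 -0.0024 0.08 0 0 0 60;0.0016 -0.0024 0.09 0 0 0 60;0.0016 -0.0024 0.1 0 0 0 60;0.0016 -0.0024 0.107 0 0 0 60;0.0016 -0.0024 0.112 0 0 0 60;0.0016 -0.0024 0.112 0 0 0 60;0.0016 -0.0024 0.112 0 0 0 60"
}}

```text
time_s: 3.2
ee_pos: [656.9, 105.6, 107.8]
ee_rot: [180.0, -28.0, -9.3]
force: [0.2, 0.7, 0.1]
gripper_width: 54.3
gripper_force: 0.0
```

```bash
python3 - <<'E'
from h import *
rel(K-AX*14,RK); 
S,T=Cam("side"),Cam("top")
a=cv2.resize(S.img[210:310,170:270],None,fx=5,fy=5,interpolation=cv2.INTER_CUBIC); b=cv2.resize(T.img[160:235,220:280],None,fx=5,fy=5,interpolation=cv2.INTER_CUBIC)
o=np.zeros((500,800,3),np.uint8);o[:,:500]=a;o[:375,500:]=b;cv2.imwrite("pics/in.png",o)
E
```

```text
t 3.2 pos [656.9 105.6 107.8] rot [180.  -28.   -9.3] | shift [-0.0009  0.0005  0.0014] turn [ 0.03 -0.02  0.01] norm 0.002 0.0
```

View pics/in.png

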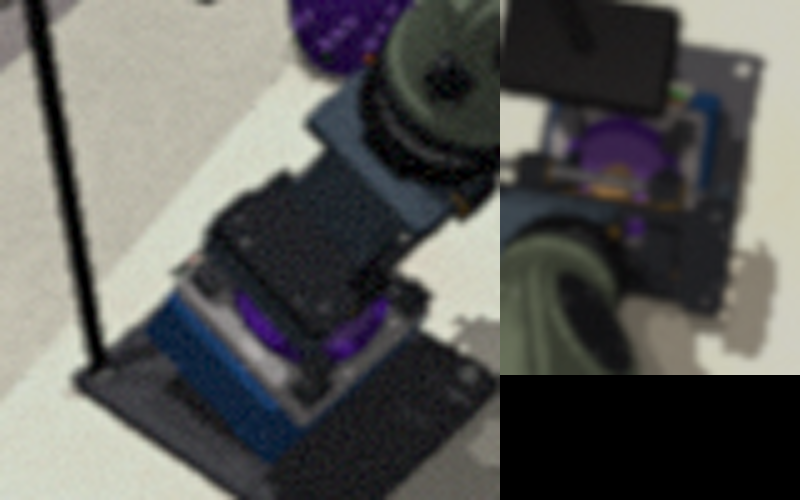

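Both views show the fingers straddling the knob (top crop, around (620,185)), with no contact force. Closing the gripper now.

Call:
{"name": "send_rows", "arguments": {
  "targets": "0 0 0 0 0 0 0;0 0 0 0 0 0 0;0 0 0 0 0 0 0;0 0 0 0 0 0 0;0 0 0 0 0 0 0;0 0 0 0 0 0 0;0 0 0 0 0 0 0;0 0 0 0 0 0 0",
  "grip_force": 40
}}

```text
time_s: 3.97
ee_pos: [657.4, 108.3, 107.9]
ee_rot: [-179.8, -28.1, -9.3]
force: [-0.4, 9.3, -1.1]
gripper_width: 26.9
gripper_force: 40.0
```

```bash
python3 - <<'E'
from h import *
st=env.state(); print(st["gripper_width"],st["gripper_force"],st["force"],"along pull",st["force"]@AX, "lateral", st["force"]-AX*(st["force"]@AX)); rel(K-AX*14,RK)
E
```

```text
26.934495960592425 40.000091344700195 [-0.42504805  9.28656019 -1.105118  ] along pull -0.07417257056031427 lateral [-0.45941434  9.29218788 -1.03963104]
t 3.97 pos [657.4 108.3 107.9] rot [-179.8  -28.1   -9.3] | shift [-0.001   0.0032  0.0014] turn [-0.22 -0.11 -0.01] norm 0.004 0.2
```

Call:
{"name": "send_rows", "arguments": {
  "targets": "0 -0.0028 0 0 0 0 0;0 -0.0028 0 0 0 0 0;0 -0.0028 -0.002 0 0 0 0;0 -0.0028 -0.005 0 0 0 0;0 -0.0028 -0.008 0 0 0 0;0 -0.0028 -0.011 0 0 0 0;0 -0.0028 -0.014 0 0 0 0;0 -0.0028 -0.016 0 0 0 0;0 -0.0028 -0.018 0 0 0 0;0 -0.0028 -0.02 0 0 0 0;0 -0.0028 -0.02 0 0 0 0;0 -0.0028 -0.02 0 0 0 0"
}}

```text
time_s: 4.97
ee_pos: [648.6, 109.8, 124.5]
ee_rot: [180.0, -28.0, -9.3]
force: [9.6, -0.7, -8.3]
gripper_width: 27.2
gripper_force: 40.0
```

```bash
python3 - <<'E'
from h import *
st=env.state(); P0=np.array([657.4,108.3,107.9]); print("pulled",(st["ee_pos"]-P0)@AX,(st["ee_pos"]-P0),"w",st["gripper_width"],"F along",st["force"]@AX,st["force"]-AX*(st["force"]@AX),st["ee_rot"])
c=Cam("side").img[210:310,170:270]; t=Cam("top").img[160:235,220:280]
o=np.zeros((500,800,3),np.uint8);o[:,:500]=cv2.resize(c,None,fx=5,fy=5,interpolation=cv2.INTER_CUBIC);o[:375,500:]=cv2.resize(t,None,fx=5,fy=5,interpolation=cv2.INTER_CUBIC);cv2.imwrite("pics/pull.png",o)
E
```

```text
pulled 18.87322360524557 [-8.81376853  1.52523946 16.62003249] w 27.167017066811393 F along -11.776911400044463 [4.09596068 0.18606144 2.1327263 ] [179.98048545 -28.00823933  -9.27717533]
```

View pics/pull.png

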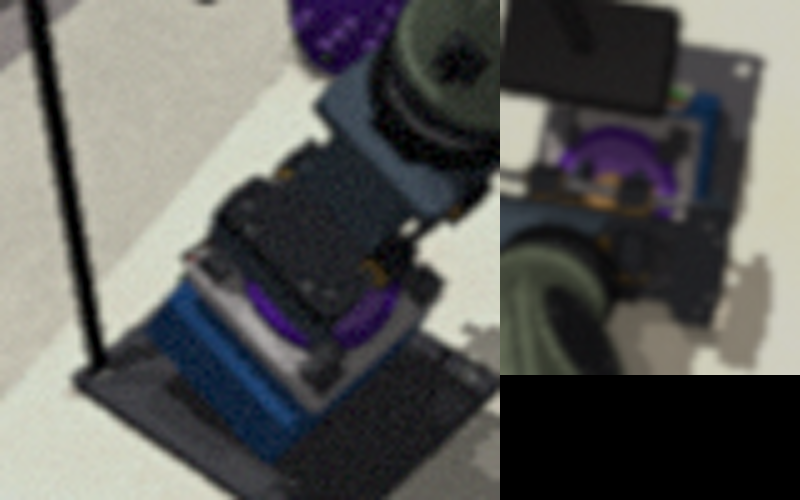

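The carriage has come up off the block and the lid follows the gripper. It is pulled 18.9 mm at 11.8 N, inside the green band. Holding for two seconds.

Call:
{"name": "send_rows", "arguments": {
  "targets": "0 0 0 0 0 0 0;0 0 0 0 0 0 0;0 0 0 0 0 0 0;0 0 0 0 0 0 0;0 0 0 0 0 0 0;0 0 0 0 0 0 0;0 0 0 0 0 0 0;0 0 0 0 0 0 0;0 0 0 0 0 0 0;0 0 0 0 0 0 0;0 0 0 0 0 0 0;0 0 0 0 0 0 0"
}}

```text
time_s: 6.07
ee_pos: [648.6, 109.8, 124.4]
ee_rot: [180.0, -28.0, -9.3]
force: [8.2, -0.9, -8.7]
gripper_width: 27.3
gripper_force: 40.0
```

Call:
{"name": "send_rows", "arguments": {
  "targets": "0 0 0 0 0 0 0;0 0 0 0 0 0 0;0 0 0 0 0 0 0;0 0 0 0 0 0 0;0 0 0 0 0 0 0;0 0 0 0 0 0 0;0 0 0 0 0 0 0;0 0 0 0 0 0 0;0 0 0 0 0 0 0;0 0 0 0 0 0 0;0 0 0 0 0 0 0;0 0 0 0 0 0 0"
}}

```text
time_s: 7.07
ee_pos: [648.6, 109.8, 124.4]
ee_rot: [180.0, -28.0, -9.3]
force: [8.2, -1.0, -8.0]
gripper_width: 27.3
gripper_force: 40.0
```

Call:
{"name": "send_rows", "arguments": {
  "targets": "0 0 0 0 0 0 0;0 0 0 0 0 0 0;0 0 0 0 0 0 0"
}}

```text
time_s: 7.32
ee_pos: [648.6, 109.8, 124.4]
ee_rot: [180.0, -28.0, -9.3]
force: [8.3, -1.0, -8.5]
gripper_width: 27.1
gripper_force: 40.0
```

```bash
python3 - <<'E'
from h import *
st=env.state(); P0=np.array([657.4,108.3,107.9]); print("pulled",(st["ee_pos"]-P0)@AX,"w",st["gripper_width"],"F along",st["force"]@AX)
E
```

```text
pulled 18.743546729819165 w 27.11866817774128 F along -11.453861065893403
```

Call:
{"name": "send_rows", "arguments": {
  "targets": "0 0 0.002 0 0 0 0;0 0 0.004 0 0 0 0;0 0 0.006 0 0 0 0;0 0 0.008 0 0 0 0;0 0 0.01 0 0 0 0;0 0 0.012 0 0 0 0;0 0 0.014 0 0 0 0;0 0 0.016 0 0 0 0;0 0 0.018 0 0 0 0;0 0 0.0195 0 0 0 0;0 0 0.0205 0 0 0 0;0 0 0.0205 0 0 0 0"
}}

```text
time_s: 8.32
ee_pos: [657.4, 108.3, 107.9]
ee_rot: [180.0, -28.0, -9.3]
force: [-0.8, -0.9, 1.4]
gripper_width: 27.2
gripper_force: 40.0
```

Call:
{"name": "send_rows", "arguments": {
  "targets": "0 0 0 0 0 0 0;0 0 0 0 0 0 0"
}}

```text
time_s: 8.48
ee_pos: [657.4, 108.3, 107.8]
ee_rot: [180.0, -28.0, -9.3]
force: [-3.2, -0.6, 3.7]
gripper_width: 26.8
gripper_force: 40.0
```

```bash
python3 - <<'E'
from h import *
st=env.state(); P0=np.array([657.4,108.3,107.9]); print("pulled",(st["ee_pos"]-P0)@AX,"w",st["gripper_width"],"F along",st["force"]@AX,st["force"])
E
```

```text
pulled -0.06365413047306134 w 26.82472559511597 F along 4.743688538599399 [-3.24492276 -0.57681648  3.71954615]
```

Back at rest, so I'll let go and look at the state.

Call:
{"name": "send_rows", "arguments": {
  "targets": "0 0 0 0 0 0 15;0 0 0 0 0 0 40;0 0 0 0 0 0 60;0 0 0 0 0 0 60;0 0 0 0 0 0 60;0 0 0 0 0 0 60;0 0 0 0 0 0 60;0 0 0 0 0 0 60;0 0 0 0 0 0 60;0 0 0 0 0 0 60",
  "grip_force": 20
}}

```text
time_s: 9.32
ee_pos: [657.5, 108.4, 107.1]
ee_rot: [180.0, -28.0, -9.3]
force: [0.5, 0.1, -0.1]
gripper_width: 54.8
gripper_force: 0.0
```

Call:
{"name": "send_rows", "arguments": {
  "targets": "0 0 -0.02 0 0 0 60;0 0 -0.05 0 0 0 60;0 0 -0.09 0 0 0 60;0 0 -0.13 0 0 0 60;0 0 -0.13 0 0 0 60;0 0 -0.13 0 0 0 60"
}}

```text
time_s: 9.82
ee_pos: [597.9, 118.9, 225.2]
ee_rot: [-179.9, -28.3, -9.3]
force: [0.5, 0.2, -0.5]
gripper_width: 55.0
gripper_force: 0.0
```

```bash
python3 - <<'E'
from h import *
D=R.from_euler("xyz",[180,0,-9.3],degrees=True)
rel([434.5,-133.5,200],D)
S,T=Cam("side"),Cam("top")
for nm,lo,hi in(("green",(50,120,60),(75,255,255)),("lid",(128,60,40),(155,255,255))):
  for c in(S,T): print(nm,[b[0] for b in blobs(c.img,lo,hi,15)])
E
```

```text
t 9.82 pos [597.9 118.9 225.2] rot [-179.9  -28.3   -9.3] | shift [-0.1179  0.2754 -0.0355] turn [ -0.13 -28.31   0.  ] norm 0.302 28.3
green [array([343.7, 260.4]), array([162.8, 397.1]), array([115.1, 411.6])]
green [array([125.8, 192.2]), array([148.6, 209.3]), array([313., 263.])]
lid [array([357.8, 144. ]), array([238.6, 206.4]), array([231.1, 269.1])]
lid [array([322.3, 156.6]), array([437.3, 187. ]), array([243.9, 194.2]), array([438.8, 215.4])]
```

Call:
{"name": "send_rows", "arguments": {
  "targets": "-0.06 0.13 -0.07 0 -7 0 60;-0.1179 0.2754 -0.0355 0 -14 0 60;-0.1179 0.2754 -0.0355 0 -21 0 60;-0.1179 0.2754 -0.0355 0 -28.3 0 60;-0.1179 0.2754 -0.0355 0 -28.3 0 60;-0.1179 0.2754 -0.0355 0 -28.3 0 60;-0.1179 0.2754 -0.0355 0 -28.3 0 60;-0.1179 0.2754 -0.0355 0 -28.3 0 60;-0.1179 0.2754 -0.0355 0 -28.3 0 60;-0.1179 0.2754 -0.0355 0 -28.3 0 60;-0.1179 0.2754 -0.0355 0 -28.3 0 60"
}}

```text
time_s: 10.83
ee_pos: [434.0, -133.6, 197.3]
ee_rot: [-180.0, 0.4, -9.3]
force: [-0.1, 0.1, 0.0]
gripper_width: 54.7
gripper_force: 0.0
```

```bash
python3 - <<'E'
from h import *
D=R.from_euler("xyz",[180,0,-9.3],degrees=True)
rel([434.5,-133.5,60],D); rel([434.5,-133.5,12],D)
E
```

```text
t 10.83 pos [ 434.  -133.6  197.3] rot [-180.     0.4   -9.3] | shift [ 0.0013 -0.0002  0.1373] turn [-0.01  0.37 -0.01] norm 0.137 0.4
t 10.83 pos [ 434.  -133.6  197.3] rot [-180.     0.4   -9.3] | shift [ 0.0016 -0.0002  0.1853] turn [-0.01  0.37 -0.01] norm 0.185 0.4
```

Call:
{"name": "send_rows", "arguments": {
  "targets": "0.001 0 0.04 0 0.4 0 60;0.001 0 0.08 0 0.4 0 60;0.001 0 0.11 0 0.4 0 60;0.001 0 0.135 0 0.4 0 60;0.001 0 0.15 0 0.4 0 60;0.001 0 0.165 0 0.4 0 60;0.001 0 0.175 0 0.4 0 60;0.001 0 0.182 0 0.4 0 60;0.001 0 0.182 0 0.4 0 60;0.001 0 0.182 0 0.4 0 60"
}}

```text
time_s: 11.67
ee_pos: [434.2, -133.5, 15.9]
ee_rot: [180.0, -0.1, -9.2]
force: [0.8, 0.1, 0.3]
gripper_width: 54.7
gripper_force: 0.0
```

Call:
{"name": "send_rows", "arguments": {
  "targets": "0 0 0 0 0 0 0;0 0 0 0 0 0 0;0 0 0 0 0 0 0;0 0 0 0 0 0 0;0 0 0 0 0 0 0;0 0 0 0 0 0 0;0 0 0 0 0 0 0;0 0 0 0 0 0 0",
  "grip_force": 15
}}

```text
time_s: 12.33
ee_pos: [433.8, -134.2, 16.4]
ee_rot: [180.0, -0.1, -9.3]
force: [-0.7, -0.0, 3.3]
gripper_width: 23.4
gripper_force: 15.0
```

```bash
python3 - <<'E'
from h import *
D=R.from_euler("xyz",[180,0,-9.3],degrees=True)
rel([434,-134,195],D); rel([618,-245.7,195],D)
E
```

```text
t 12.33 pos [ 433.8 -134.2   16.4] rot [ 1.8e+02 -1.0e-01 -9.3e+00] | shift [ 5.000e-04 -1.000e-04 -1.786e-01] turn [ 0.04 -0.14 -0.01] norm 0.179 0.1
t 12.33 pos [ 433.8 -134.2   16.4] rot [ 1.8e+02 -1.0e-01 -9.3e+00] | shift [ 0.2002  0.0803 -0.1781] turn [ 0.04 -0.14 -0.01] norm 0.28 0.1
```

Call:
{"name": "send_rows", "arguments": {
  "targets": "0 0 -0.02 0 0 0 0;0 0 -0.05 0 0 0 0;0 0 -0.09 0 0 0 0;0 0 -0.13 0 0 0 0;0 0 -0.165 0 0 0 0;0.02 0.008 -0.178 0 0 0 0;0.05 0.02 -0.178 0 0 0 0;0.08 0.032 -0.178 0 0 0 0;0.11 0.044 -0.178 0 0 0 0;0.14 0.056 -0.178 0 0 0 0;0.17 0.068 -0.178 0 0 0 0;0.195 0.078 -0.178 0 0 0 0"
}}

```text
time_s: 13.33
ee_pos: [614.6, -243.6, 193.6]
ee_rot: [180.0, -0.1, -9.3]
force: [1.2, -0.5, 0.2]
gripper_width: 23.2
gripper_force: 15.0
```

Call:
{"name": "send_rows", "arguments": {
  "targets": "0.005 0.002 0 0 0 0 0;0.005 0.002 0 0 0 0 0;0.005 0.002 0 0 0 0 0;0.005 0.002 0 0 0 0 0"
}}

```text
time_s: 13.67
ee_pos: [616.6, -244.5, 194.3]
ee_rot: [180.0, -0.0, -9.3]
force: [-0.5, 0.2, -0.1]
gripper_width: 23.5
gripper_force: 15.0
```

```bash
python3 - <<'E'
from h import *
D=R.from_euler("xyz",[180,0,-9.3],degrees=True)
rel([618,-245.7,195],D)
S,T=Cam("side"),Cam("top")
for c in(S,T):
  for b in blobs(c.img,(50,100,40),(80,255,255),4): print(b, c.plane(b[0],190).round(1))
print("pred tok S", S.proj(env.state()["ee_pos"]-[0,0,8]), "mouth",S.proj([618,-245.7,125]))
a=cv2.resize(S.img[140:250,260:360],None,fx=5,fy=5,interpolation=cv2.INTER_CUBIC); b=cv2.resize(T.img[180:260,310:370],None,fx=5,fy=5,interpolation=cv2.INTER_CUBIC)
o=np.zeros((550,800,3),np.uint8);o[:,:500]=a;o[:400,500:]=b;cv2.imwrite("pics/jar2.png",o)
E
```

```text
t 13.67 pos [ 616.6 -244.5  194.3] rot [180.   -0.   -9.3] | shift [ 0.0016  0.0009 -0.0007] turn [ 0.   -0.01  0.01] norm 0.002 0.0
(array([307.2, 176.8]), [303, 171, 8, 10, 31]) [ 612.6 -241.7  190. ]
(array([162.8, 397. ]), [139, 377, 48, 41, 1069]) [542.3 504.  190. ]
(array([115. , 411.5]), [92, 404, 46, 16, 681]) [597.9 564.5 190. ]
(array([125.6, 192.2]), [114, 179, 24, 27, 389]) [650.8 463.7 190. ]
(array([148.4, 209.3]), [140, 197, 18, 25, 401]) [597.1 389.7 190. ]
pred tok S [306.28166629 176.78513614] mouth [305.15832198 193.05180553]
```

View pics/jar2.png

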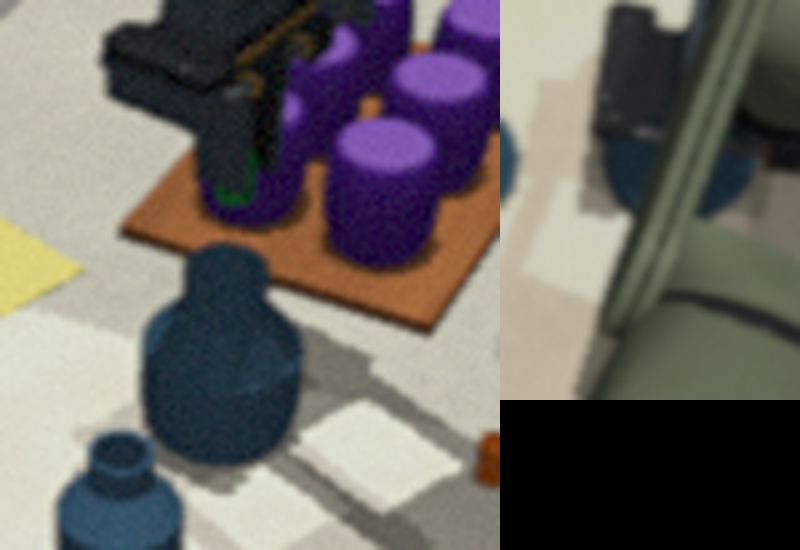

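The token at crop (235,190) hangs over the jar mouth at (225,265), within a pixel of prediction. Lowering it a few mm into the neck.

Call:
{"name": "send_rows", "arguments": {
  "targets": "0.0018 0.001 0.02 0 0 0 0;0.0018 0.001 0.035 0 0 0 0;0.0018 0.001 0.045 0 0 0 0;0.0018 0.001 0.052 0 0 0 0;0.0018 0.001 0.057 0 0 0 0;0.0018 0.001 0.061 0 0 0 0;0.0018 0.001 0.061 0 0 0 0;0.0018 0.001 0.061 0 0 0 0;0.0018 0.001 0.061 0 0 0 0"
}}

```text
time_s: 14.52
ee_pos: [619.9, -246.7, 134.2]
ee_rot: [180.0, -0.2, -9.3]
force: [-0.2, -1.4, -0.2]
gripper_width: 23.4
gripper_force: 15.0
```

```bash
python3 - <<'E'
from h import *
rel([618,-245.7,133],R.from_euler("xyz",[180,0,-9.3],degrees=True)); S=Cam("side"); st=env.state(); print(st["force"],st["gripper_width"])
cv2.imwrite("pics/jar3.png",cv2.resize(S.img[150:250,260:360],None,fx=6,fy=6,interpolation=cv2.INTER_CUBIC))
E
```

```text
t 14.52 pos [ 619.9 -246.7  134.2] rot [180.   -0.2  -9.3] | shift [-0.0021 -0.0007  0.0012] turn [ 0.05 -0.18 -0.  ] norm 0.002 0.2
[-0.90485996  0.40422177 -0.13028749] 23.587843387769578
```

View pics/jar3.png

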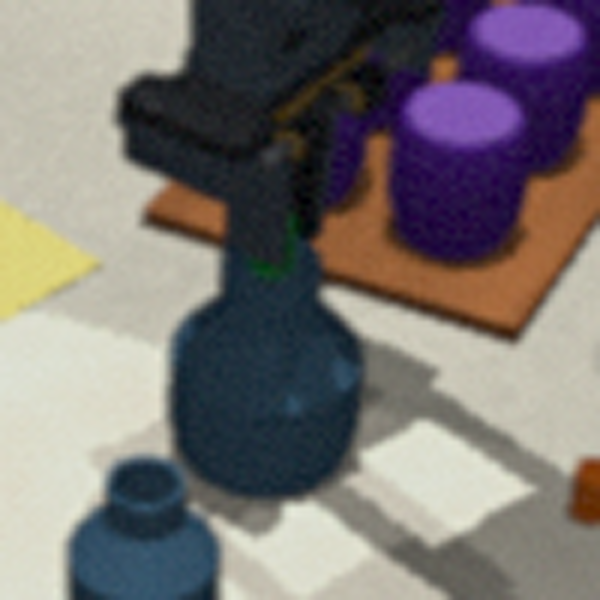

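The green rim of the token shows at (270,265) below the finger, inside the jar's mouth ellipse and with no contact force. Releasing it.

Call:
{"name": "send_rows", "arguments": {
  "targets": "-0.0015 0 0 0 0 0 0;-0.0015 0 0 0 0 0 0;-0.0015 0 0 0 0 0 50;-0.0015 0 0 0 0 0 50;-0.0015 0 0 0 0 0 50;-0.0015 0 0 0 0 0 50;-0.0015 0 0 0 0 0 50;-0.0015 0 0 0 0 0 50;-0.0015 0 0 0 0 0 50"
}}

```text
time_s: 15.32
ee_pos: [618.1, -246.3, 133.5]
ee_rot: [180.0, -0.1, -9.3]
force: [-0.0, 0.1, 0.2]
gripper_width: 45.7
gripper_force: 0.0
```

Call:
{"name": "send_rows", "arguments": {
  "targets": "0 0 -0.02 0 0 0 50;0 0 -0.05 0 0 0 50;0 0 -0.09 0 0 0 50;-0.03 0 -0.11 0 0 0 50;-0.07 0 -0.11 0 0 0 50;-0.11 0 -0.11 0 0 0 50;-0.15 0 -0.11 0 0 0 50;-0.19 0 -0.11 0 0 0 50;-0.23 -0.03 -0.11 0 0 0 50;-0.25 -0.06 -0.11 0 0 0 50;-0.25 -0.1 -0.11 0 0 0 50;-0.25 -0.1 -0.11 0 0 0 50"
}}

```text
time_s: 16.32
ee_pos: [386.2, -101.6, 243.5]
ee_rot: [-179.8, -0.2, -9.0]
force: [0.2, -1.1, 0.7]
gripper_width: 45.6
gripper_force: 0.0
```

```bash
python3 - <<'E'
from h import *
S,T=Cam("side"),Cam("top")
for nm,lo,hi in(("green",(50,100,40),(80,255,255)),("orange",(5,160,120),(16,255,255)),("purple",(128,60,40),(155,255,255))):
  for c in(S,T): print(nm,[(b[0].tolist(),b[1][4]) for b in blobs(c.img,lo,hi,4)])
o=np.zeros((500,800,3),np.uint8);o[:480,:400]=cv2.resize(S.img[170:250,270:336+1][:,:],(400,480));o[:480,400:]=cv2.resize(T.img[185:235,325:370],(400,480));cv2.imwrite("pics/end.png",o)
E
```

```text
green [([162.8, 397.0], 1072), ([115.0, 411.5], 682)]
green [([125.6, 192.2], 389), ([148.4, 209.2], 406), ([349.9, 209.8], 38)]
orange [([333.5, 161.0], 6), ([294.7, 181.7], 97), ([326.5, 192.6], 190), ([358.7, 228.5], 22), ([80.0, 329.6], 1886), ([54.3, 330.8], 68), ([156.4, 353.9], 1636)]
orange [([159.5, 131.3], 945), ([423.2, 207.2], 2185), ([354.4, 261.2], 14)]
purple [([330.2, 161.8], 2245), ([239.4, 208.5], 629), ([231.0, 269.0], 553), ([54.0, 326.0], 7), ([69.0, 327.0], 7), ([49.5, 328.0], 4)]
purple [([146.0, 116.5], 4), ([148.6, 120.2], 5), ([156.5, 131.0], 12), ([322.3, 156.6], 430), ([437.4, 186.9], 1521), ([243.8, 194.3], 371), ([92.0, 197.5], 6), ([438.8, 215.4], 1542)]
```

View pics/end.png

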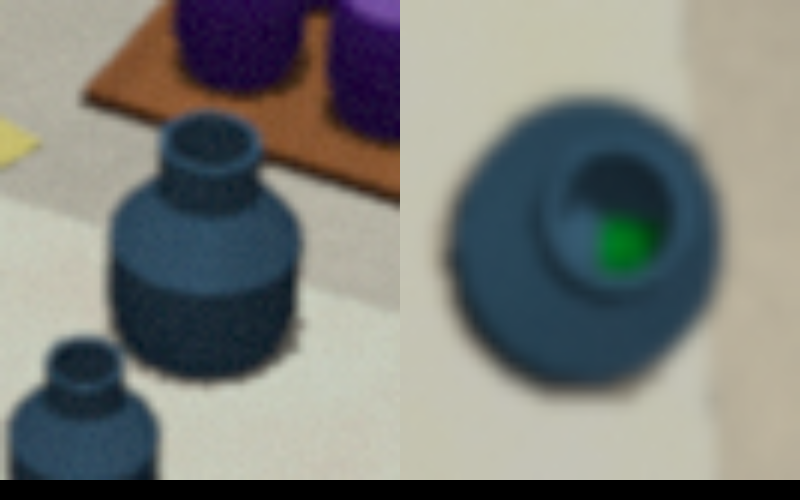

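The green token is inside the jar, seen through the mouth in the top view at (350,210). The jar is upright, and the candle, orange token and lid have not moved. Settling, then handing in.

Call:
{"name": "send_rows", "arguments": {
  "targets": "0 0 0 0 0 0 50;0 0 0 0 0 0 50;0 0 0 0 0 0 50;0 0 0 0 0 0 50;0 0 0 0 0 0 50;0 0 0 0 0 0 50"
}}

```text
time_s: 16.92
ee_pos: [387.3, -107.6, 242.8]
ee_rot: [180.0, -0.1, -9.4]
force: [-0.4, -0.4, -0.4]
gripper_width: 45.9
gripper_force: 0.0
```

```bash
python3 -c "
from workcell import env
print(env.job_done())"
```

```text
the job is handed in; nothing more can be done
None
```

The job is handed in, with no verdict shown: I pulled the knob about 19 mm (11.5–11.8 N, in the green) and held it over 2 s, eased it back to rest and let go, then dropped the green token into the middle-sized jar; my last pictures show the jar upright, and the orange token and candle had not moved (the dish was not re-measured).

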